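# Unfold the crank of the specimen lift and wind the pot up

### The job

Two identical specimen lifts stand on the bench; one carries a small clay pot, the other is empty. On the lift with the pot, first unfold the crank by swinging its outer arm by the knob clockwise (seen from above) all the way out, in line with the inner arm; then turn the crank clockwise until its inner arm comes up to the stop post, so that the pot is fully raised. Leave the crank unfolded, and leave the empty lift alone.

Things in the scene. Friction and masses are not known exactly. Their poses are not given: they have to be found in the camera images.
- lift_axis (a point): Lift with the pot (terracotta, 72 mm wide, top 164-198 mm up): fixed grey housing 130 x 290 mm, top 60 mm up, vertical crank shaft at one end, round rising table (radius 50 mm) at the other. Point: on the shaft axis, 125 mm above the bench, level with the knob's middle. Axes fixed to the housing: z up, y along it towards the table (centre 165 mm off), x across it.
- lift_pin (a point): On the vertical fold pin of that lift's crank, 125 mm above the bench (40 mm above the inner arm). The crank is two flat steel arms, each 18 mm wide: the inner one runs from the shaft to this pin, 45 mm away; the outer one, just above it (top 97 mm up), swings about the pin. At crank value c the inner arm points -0.72 - c rad from lift_axis's x, anticlockwise positive.
- lift_grip (a point): Middle of the upright black knob on the outer arm's end of that lift's crank: a freely spinning round post 22 mm thick, from 100 to 150 mm above the bench; its axis is 50 mm from the fold pin. This point is 125 mm above the bench. Folded, the knob stands 26 mm from the shaft axis; fully unfolded, both arms are in line and it is 95 mm from the shaft axis.
- lift_handle (a joint): Unfolding of that crank's outer arm about the fold pin, rad: 0 folded back, grows clockwise seen from above, 2.60 fully unfolded in line with the inner arm (end of travel). At value f it points 2.60 - f rad anticlockwise of the inner arm. It starts between 0 and 0.4, swings under about 1 N at the knob and stays where it is left.
- lift_crank (a joint): Turn of that crank's inner arm about the shaft, rad: grows clockwise seen from above and ends at 1.70, where the inner arm meets a steel stop post on the housing (10 mm thick, 35 mm from the shaft, top 86 mm up) and the table is fully raised. It starts between 0 and 0.3, needs about 3 N at the unfolded knob, stays where it is left, and raises the table 20 mm per rad.
- spare_grip (a point): Middle of the knob on the folding crank of the other lift, which is identical but carries no pot; to be left alone.

How it is judged:
On the way:
1. the outer crank arm of the loaded lift is unfolded (value of joint lift_handle above 2.3 rad), for 0.2 s.
At the end, for the whole second after the job is handed in: The loaded lift's crank has been turned clockwise to within 0.2 rad (11 degrees) of its stop and rests there, and its outer arm is within 0.3 rad (17 degrees) of fully unfolded (value of joint lift_crank above 1.5 rad and value of joint lift_handle above 2.3 rad and velocity of joint lift_crank between -0.05 and 0.05 rad/s); the robot touches nothing.
It fails at once if the crank of the loaded lift is turned past 0.65 rad while its outer arm is not unfolded (below 2.0 rad) (value of joint lift_handle below 2 rad and value of joint lift_crank above 0.65 rad).
It fails at once if the knob of the empty lift is moved by more than 30 mm (distance of spare_grip from where it was at the start of the episode above 0.03 m).
It also fails if it takes over 43 s, if anything falls off the work surface, if the arm or the gripper's body presses on something with over 40 N, if the wrist force passes 120 N, or if a joint passes its speed limit or range.

### The arm

A 6-joint arm with a two-finger parallel gripper is mounted at the origin on the work surface. World frame = base frame: x ahead of the robot, y to its left, z up, the work surface at z = 0. Lengths are in m, angles in rad, forces in N, time in s.
With the tool pointing down it reaches from about 0.325 to 0.775 m from the base axis. Payload 9.3 kg.
Tool frame: the origin (TCP) lies between the finger pads; the fingertips stand 8 mm ahead of it and the grasp point (between the pads) lies 11 mm behind it; z points along the fingers, y is the line along which they close (so a half turn about z gives the same grasp; the last joint's range is limited). The gripper opens to 85 mm and grips with 20 to 120 N. Pads are 22 mm wide; open, the fingers measure 114 mm over their backs; the gripper's body (76 mm by 85 mm) begins 54 mm behind the grasp point. The pads swing forward as they close: fully open they stand 13 mm farther back than shut.
Start: joints at [1.102, 0.259, 0.021, 1.334, 0, 1.418], TCP at [0.171, 0.523, 0.239] pointing down, gripper open.
Joint ranges: [-3.04, 3.04], [-0.91, 1.82], [-1.04, 1.36], [-1.92, 1.95], [-1.52, 1.45], [-3.14, 3.14]. Speed limits (rad/s): [2.22, 2.22, 2.79, 3.14, 3.14, 3.14].

### API

Orientations are given as a unit quaternion [x, y, z, w].
In Python, from cell import bot gives the robot as it stands.
- The arm moves only by the tool carry_out, never from a script. Its argument "motion" is a list that holds one entry, the list of rows, each a list of 7 numbers: the turn, a rotation vector about the tool's x, y, z in degrees, then the shift along the tool's x, y, z in m, then the finger opening in m, from 0 to 0.0854. A call has 1 to 12 rows; each row shifts and turns the commanded pose from where the row before left it, along the tool's axes as they then stand; what a row does not reach is not made up. A row lasts 1/12 s, in which the tool goes at most 41.7 mm and 7.16 degrees, less where a joint would pass 70% of its speed; a pose out of reach is approached as far as the arm can. A call with a gripper value outside its range is refused whole. The fingers move at their own pace and stop on an object; "grip_force" is the grip in N (left out, the last holds). Time passes only in rows, so rows that do not move let the fingers close. It gives the time, the measured TCP pose, the force, the opening and the grip force at its end, in the units of the state.
- bot.get_state(): the state, without advancing time (a new reading comes with each control period).
- bot.capture(name): name is "scene" or "top" or "wrist"; returns the picture (480x640x3 uint8, blue, green, red); there is no depth.
- bot.camera_model(name): a dict with "K" (3x3 intrinsics, pixels), "position" and "orientation" of the camera in the world; the wrist camera has in their place "T_tool_cam" (4x4, takes a point from camera to tool coordinates, whose origin is the TCP and whose axes are the flange's). Camera axes: x right, y up, looking along -z (the intrinsics and any distortion apply to the point x, -y, -z); pixel columns grow to the right and rows downward; lengths in m; the calibration is good to about 2 mm. The wrist camera is an equidistant fisheye: a pixel r from the principal point sees the ray r / f radians off the axis. A picture is of the moment at which its call begins: read the wrist's pose just before it. camera_model takes no time and is no camera call.
- bot.sign_off(): hands the job in; it is judged then, once.
Trained networks look in the newest picture that a camera, given by its name, has taken for a name from the list of things; names that differ only in an ending like _2 or _b are one class to them, and where a whole thing is asked for, a point or a joint stands for the part that bears it (a point fixed in the world has none). Each returns a list of dicts, best first, with "p" (0 to 1); they miss things now and then, are a little off and sometimes report something else, mostly with a low value. They report only what shows in the picture. A call takes as long as a camera call.
- bot.trace(name, camera): "pixels" (480x640 bool, what is visible of it) and "pixel" ([column, row] in pixels, amid what is visible of it).
The state is a dict: "clock": time; "q": joint angles; "joint_velocities": joint speeds; "joint_efforts": joint torques, N m; "tool_pos": TCP position; "orientation": TCP orientation; "wrist_force": force on the tool from outside, world axes, zero at the start; "wrist_torque": the same for the moment, N m; "finger_gap": finger opening in m; "gripper_force": force on a finger pad.
Only numpy, scipy, OpenCV 4.12 (cv2) and the standard library are available. Lean on these libraries where they do the work, as an engineer would, in place of code of your own. Each camera call takes 0.05 s, during which the arm holds its last target. There are 200 camera calls.

## Working session

There is one attempt and no reset: what is moved stays moved. The work goes in short steps, Python scripts to look and compute and a tool call to move; the robot and the scene stay as the last step left them, time stands still between calls to the robot, and variables do not carry over. Pictures are saved under pics/ and viewed, at most 10 in all, crops included, and the job is handed in when it is done.

Besides the shell and the picture viewer there is one more tool, called after "Emit:" as name([rows], argument=value, ...), one row to a line, values as JSON. carry_out: Moves the arm, as the interface text tells. Its arguments: {"type":"object","properties":{"motion":{"type":"array"},"grip_force":{"type":"number"}},"required":["motion"]}

```bash
mkdir -p pics; cat > h.py <<'E'
from cell import bot
import numpy as np, cv2
from scipy.spatial.transform import Rotation as R
def ray(cam,px):
    m=bot.camera_model(cam);K=np.array(m["K"])
    d=np.linalg.inv(K)@[px[0],px[1],1]; d=np.array([d[0],-d[1],-d[2]])
    return np.array(m["position"]),R.from_quat(m["orientation"]).apply(d)
def atz(cam,px,z):
    p,d=ray(cam,px); return p+d*(z-p[2])/d[2]
def proj(cam,P):
    m=bot.camera_model(cam);K=np.array(m["K"])
    c=R.from_quat(m["orientation"]).inv().apply(np.array(P)-m["position"]); c=c*[1,-1,-1]
    u=K@c; return u[:2]/u[2]
E
python3 - <<'E'
from h import *
for c in("top","scene"):
    im=bot.capture(c); cv2.imwrite(f"pics/{c}0.png",im)
    m=bot.camera_model(c); print(c,{k:np.round(v,3).tolist() if not isinstance(v,str) else v for k,v in m.items()})
    for n in("lift_axis","lift_pin","lift_grip","spare_grip","lift_handle","lift_crank"):
        for r in bot.trace(n,c): print(c,n,round(r["p"],2),np.round(r["pixel"],1),r["pixels"].sum(), np.round(atz(c,r["pixel"],.125),3))
s=bot.get_state();print(s["clock"],s["orientation"],s["tool_pos"])
E
```

```text
top {'K': [[608.286, 0.0, 321.3], [0.0, 608.286, 238.976], [0.0, 0.0, 1.0]], 'position': [0.379, -0.022, 1.021], 'orientation': [-0.067, 0.075, 0.727, -0.679]}
top lift_axis 0.89 [150.2 302.6] 15996 [0.483 0.219 0.125]
top lift_pin 0.78 [197.9 266.5] 1006 [0.532 0.147 0.125]
top lift_pin 0.27 [188.4 266.1] 662 [0.534 0.162 0.125]
top lift_grip 0.79 [186.2 264.9] 586 [0.536 0.165 0.125]
top lift_grip 0.6 [194.2 264.6] 993 [0.536 0.153 0.125]
top spare_grip 0.61 [441.2 249.9] 511 [ 0.533 -0.217  0.125]
top lift_handle 0.95 [181.4 266.7] 570 [0.534 0.172 0.125]
top lift_crank 0.86 [196.2 266.6] 999 [0.532 0.15  0.125]
scene {'K': [[557.065, 0.0, 321.292], [0.0, 557.065, 238.208], [0.0, 0.0, 1.0]], 'position': [1.033, -0.652, 0.669], 'orientation': [0.453, 0.145, 0.282, 0.833]}
scene lift_axis 0.93 [367.9 223.8] 6996 [0.577 0.111 0.125]
scene lift_pin 0.64 [365.6 218.2] 605 [0.562 0.126 0.125]
scene lift_grip 0.66 [367.4 208. ] 429 [0.544 0.16  0.125]
scene spare_grip 0.82 [230.  314.4] 918 [ 0.555 -0.229  0.125]
scene lift_handle 0.88 [367.4 208.2] 406 [0.544 0.16  0.125]
scene lift_crank 0.92 [366.3 218.8] 617 [0.564 0.125 0.125]
0.7 [1.57234509e-01 9.87561294e-01 1.28026172e-05 2.88841256e-06] [0.17081121 0.5227888  0.23929802]
```

View pics/top0.png

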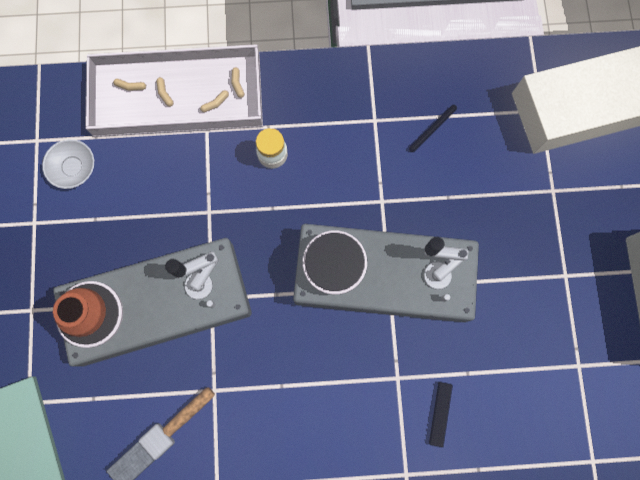

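View pics/scene0.png

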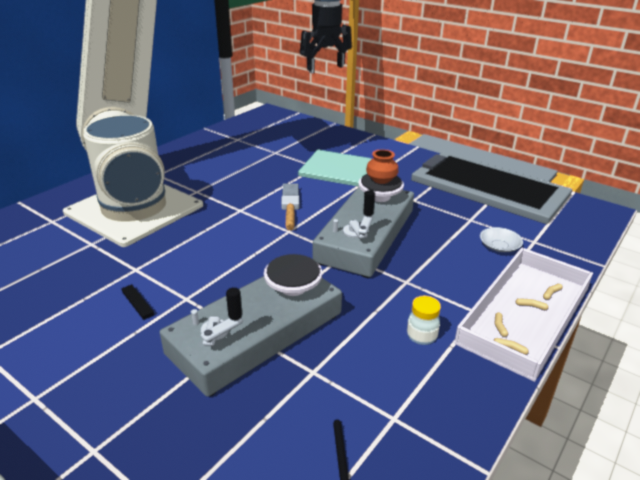

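The pot lift is the left one in the top view: shaft about (198,286), pin (212,258), knob top about (175,268), stop post (210,303). The empty one is at the centre-right. I'll zoom in for precise pixels.

```bash
python3 - <<'E'
from h import *
a=cv2.imread("pics/top0.png")[228:368,50:255]; a=cv2.resize(a,None,fx=3.9,fy=3.9,interpolation=cv2.INTER_CUBIC)
cv2.imwrite("pics/crop.png",a)
m=bot.capture("top");
ms=max(bot.trace("lift_axis","top"),key=lambda r:r["pixels"].sum())["pixels"].astype(np.uint8)
c=max(cv2.findContours(ms,0,2)[0],key=cv2.contourArea); print(cv2.boxPoints(cv2.minAreaRect(c)).round(1).tolist())
E
```

```text
[[46.099998474121094, 288.8999938964844], [230.39999389648438, 234.6999969482422], [254.0, 315.0], [69.80000305175781, 369.20001220703125]]
```

View pics/crop.png

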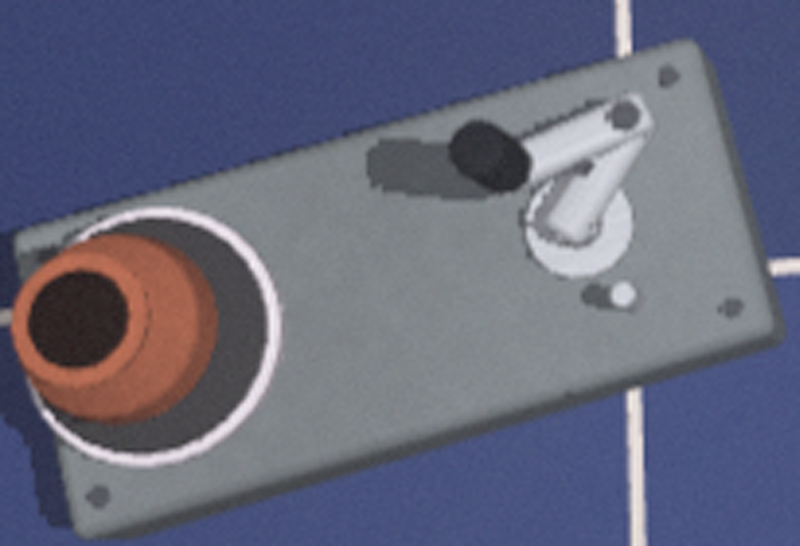

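```bash
cat >> h.py <<'E'
def geo(v):
    x,y,th,c,f=v; A=np.array([x,y]); u=lambda a:np.array([np.cos(a),np.sin(a)])
    a=th-.72-c; P=A+.045*u(a); return A,P,P+.05*u(a+2.6-f)
E
python3 - <<'E'
from h import *
from scipy.optimize import least_squares
px=lambda x,y:np.array([x/3.9+50,y/3.9+228])
W=lambda x,y,z:atz("top",px(x,y)-.4,z)[:2]
sc=[W(668,75,.06),W(731,307,.06),W(98,496,.06)]
# lift frame: y to table; screws at (x=+-a,y)
d=sc[2]-sc[1]; yd=d/np.linalg.norm(d); th0=np.arctan2(yd[1],yd[0])-np.pi/2
pin=W(625,114,.098); ax=W(572,228,.088); tab=W(155,336,.072); post=W(622,294,.086); kt=W(478,149,.15); kb=W(502,163,.1)
print("screw",np.round(sc,4).tolist(),"th",th0, "len",np.linalg.norm(d),np.linalg.norm(sc[0]-sc[1]))
print("pin",pin,"ax",ax,"tab",tab,"post",post,"k",kt,kb)
print("pin-ax",np.linalg.norm(pin-ax),"post-ax",np.linalg.norm(post-ax),"tab-ax",np.linalg.norm(tab-ax),"k-pin",np.linalg.norm(kt-pin),np.linalg.norm(kb-pin),"k-ax",np.linalg.norm(kt-ax))
def res(v):
    A,P,K=geo(v); th=v[2]
    return np.r_[P-pin,A-ax,(A+.165*np.array([-np.sin(th),np.cos(th)])-tab),(K-kt),(K-kb),(th-th0)*.1]
s=least_squares(res,[*ax,th0,.1,.2],bounds=([-1,-1,-4,-.05,-.05],[1,1,4,.35,.45]),x_scale=[.1,.1,1,1,1])
print(s.x.round(4),(s.fun*1000).round(1)); np.save("fit.npy",s.x); print(geo(s.x))
# predicted scene view knob
for z in(.1,.15): print(proj("scene",[*geo(s.x)[2],z]))
print(bot.get_state()["clock"])
E
```

```text
screw [[0.573, 0.1221], [0.4759, 0.1], [0.4179, 0.3537]] th 0.2247698902190589 len 0.2602007800518132 0.09957497074003445
pin [0.55080031 0.13382143] ax [0.50839282 0.15778183] tab [0.47855529 0.32722685] post [0.48125069 0.13925644] k [0.53161371 0.17981555] [0.53416793 0.18212243]
pin-ax 0.048708274645232946 post-ax 0.03286161221567738 tab-ax 0.17205200643869178 k-pin 0.0498355733622692 0.051084463925632914 k-ax 0.03201084361306168
[0.5117 0.1606 0.204  0.1072 0.0874] [-2.5  0.5  3.3  2.8 -0.2 -5.   1.   2.  -1.6 -0.3 -2.1]
(array([0.51173044, 0.16060283]), array([0.54827033, 0.13433809]), array([0.53260944, 0.18182216]))
[367.88364882 212.87009584]
[369.39000252 190.92585109]
0.8
```

Emit:
carry_out([
  [[0,0,0,-0.03,-0.014,0,0.085],[0,0,0,-0.03,-0.014,0,0.085],[0,0,0,-0.03,-0.014,0,0.085],[0,0,0,-0.03,-0.014,0,0.085],[0,0,0,-0.03,-0.014,0,0.085],[0,0,0,-0.03,-0.014,0,0.085],[0,0,0,-0.03,-0.014,0,0.085],[0,0,0,-0.03,-0.014,0,0.085],[0,0,0,-0.03,-0.014,0,0.085],[0,0,0,-0.03,-0.014,0,0.085],[0,0,0,-0.03,-0.014,0,0.085],[0,0,0,-0.03,-0.014,0,0.085]],
])

```text
clock: 1.8
tool_pos: [0.4618, 0.25, 0.2394]
orientation: [0.157, 0.988, 0.0, 0.0]
wrist_force: [0.3, 1.2, 0.1]
finger_gap: 0.0854
gripper_force: 0.0
```

Emit:
carry_out([
  [[0,0,0,-0.03,-0.014,0,0.085],[0,0,0,-0.03,-0.014,0,0.085],[0,0,0,-0.03,-0.014,0,0.085],[0,0,0,0,0,0,0.085],[0,0,0,0,0,0,0.085],[0,0,0,0,0,0,0.085]],
])

```text
clock: 2.3
tool_pos: [0.5331, 0.1834, 0.2391]
orientation: [0.158, 0.988, 0.0, -0.0]
wrist_force: [0.2, 1.2, -0.3]
finger_gap: 0.0849
gripper_force: 0.0
```

```bash
python3 - <<'E'
from h import *
s=bot.get_state();print(s["tool_pos"],s["orientation"],s["clock"],s["wrist_force"],s["q"])
im=bot.capture("wrist");cv2.imwrite("pics/w1.png",im)
m=bot.camera_model("wrist");print(m)
T=np.array(m["T_tool_cam"]);K=np.array(m["K"])
Rt=R.from_quat(s["orientation"])
for n in("lift_grip","lift_pin"):
  for r in bot.trace(n,"wrist"):
    d=(np.array(r["pixel"])-K[:2,2])/K[0,0];t=np.linalg.norm(d);v=np.r_[np.sin(t)*d/t,np.cos(t)]*[1,-1,-1]
    o=Rt.apply(T[:3,3])+s["tool_pos"];w=Rt.apply(T[:3,:3]@v)
    print(n,r["p"],r["pixel"],o+w*((.125 if n=="lift_grip" else .09)-o[2])/w[2])
E
```

```text
[0.53313227 0.18339554 0.23909228] [ 1.57538587e-01  9.87512778e-01  1.50669758e-05 -3.26785883e-04] 2.3 [ 0.15131675  1.15316153 -0.31733497] [1.82359619e-01 2.82754320e-01 5.47542822e-02 1.34340226e+00
 2.46704373e-04 4.98754794e-01]
{'K': array([[371.64829954,   0.        , 318.89178416],
       [  0.        , 371.64829954, 238.34879428],
       [  0.        ,   0.        ,   1.        ]]), 'T_tool_cam': array([[-4.70772059e-04,  9.66032386e-01,  2.58420603e-01,
         6.46948877e-02],
       [ 9.99999854e-01,  5.22993787e-04, -1.33336678e-04,
        -1.11728835e-03],
       [-2.63959919e-04,  2.58420503e-01, -9.66032491e-01,
        -1.34616482e-01],
       [ 0.00000000e+00,  0.00000000e+00,  0.00000000e+00,
         1.00000000e+00]])}
lift_grip 0.81 [301.3, 250.2] [0.53878481 0.1674454  0.125     ]
lift_pin 0.82 [288.8, 237.6] [0.53533751 0.15646648 0.09      ]
```

View pics/w1.png

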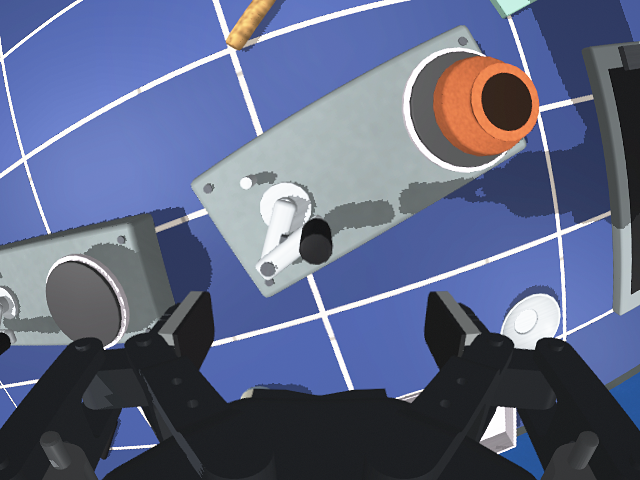

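The wrist view shows the knob top at (316,248), its foot at about (316,231), the pin at (268,269), the inner arm's shaft end at (284,211), and the post at (246,183). I'll check these against the top fit.

```bash
cat >> h.py <<'E'
def wz(px,z,s):
    m=bot.camera_model("wrist");T=np.array(m["T_tool_cam"]);K=np.array(m["K"]);Rt=R.from_quat(s["orientation"])
    d=(np.array(px)-K[:2,2])/K[0,0];t=np.linalg.norm(d);v=np.r_[np.sin(t)*d/t,np.cos(t)]*[1,-1,-1]
    o=Rt.apply(T[:3,3])+s["tool_pos"];w=Rt.apply(T[:3,:3]@v); return (o+w*(z-o[2])/w[2])[:2]
E
python3 - <<'E'
from h import *
s=bot.get_state()
for n,p,z in(("ktop",(316,248),.15),("kbot",(316,233),.1),("pin",(268,269),.098),("shaft",(284,211),.085),("s1",(208,188),.06),("s2",(463,41),.06),("post",(246,183),.086)): print(n,wz(p,z,s).round(4))
E
```

```text
ktop [0.5332 0.181 ]
kbot [0.5359 0.1798]
pin [0.5525 0.1342]
shaft [0.5144 0.16  ]
s1 [0.4773 0.0992]
s2 [0.419  0.3537]
post [0.4835 0.1388]
```

Emit:
carry_out([
  [[0,0,0,0,-0.002,0.03,0.085],[0,0,0,0,0,0.03,0.085],[0,0,0,0,0,0.03,0.085],[0,0,0,0,0,0.02,0.085],[0,0,0,0,0,0.01,0.085],[0,0,0,0,0,0,0.06],[0,0,0,0,0,0,0.04],[0,0,0,0,0,0,0.03],[0,0,0,0,0,0,0.018],[0,0,0,0,0,0,0.018],[0,0,0,0,0,0,0.018],[0,0,0,0,0,0,0.018]],
], grip_force=40)

```text
clock: 3.45
tool_pos: [0.5334, 0.1816, 0.1205]
orientation: [0.157, 0.988, 0.0, 0.001]
wrist_force: [0.0, 0.1, 6.5]
finger_gap: 0.021
gripper_force: 38.8
```

```bash
python3 - <<'E'
from h import *
s=bot.get_state();print(s["tool_pos"],s["clock"],s["wrist_force"],s["finger_gap"],s["gripper_force"])
# waypoint plan in tool axes from current
v=[.5128,.160,.222,.105,0]
A,P,_=geo(v);K0=s["tool_pos"][:2]; 
a0=np.arctan2(*(K0-P)[::-1]); a1=np.arctan2(*(P-A)[::-1]); r0=np.linalg.norm(K0-P);print(P,r0,a0,a1,"f0",2.6-(a0-a1))
tx=R.from_quat(s["orientation"]).as_matrix()[:2,:2]
n=14; pts=[K0]
for k in range(1,n+1):
    a=a0+(a1-a0)*k/n; r=r0+(.05-r0)*k/n; pts.append(P+r*np.array([np.cos(a),np.sin(a)]))
D=np.diff(pts,axis=0)@tx; print((D*1000).round(1).tolist())
E
```

```text
[0.53335941 0.18155376 0.12045086] 3.45 [0.0336299  0.13740723 6.5223655 ] 0.02100318210656219 38.83373200893402
[0.54986371 0.13447978] 0.04988337241748665 1.908008624669804 -0.6029999999999995 f0 0.08899137533019674
[[-7.5, 4.8], [-8.3, 3.4], [-8.8, 1.8], [-8.9, 0.2], [-8.8, -1.4], [-8.5, -2.9], [-7.8, -4.4], [-6.9, -5.7], [-5.8, -6.8], [-4.5, -7.8], [-3.0, -8.4], [-1.4, -8.8], [0.2, -9.0], [1.7, -8.8]]
```

Emit:
carry_out([
  [[0,0,0,-0.0075,0.005,0,0.018],[0,0,0,-0.0083,0.0034,0,0.018],[0,0,0,-0.0088,0.0018,0,0.018],[0,0,0,-0.0089,0.0002,0,0.018],[0,0,0,-0.0088,-0.0014,0,0.018],[0,0,0,-0.0085,-0.003,0,0.018],[0,0,0,-0.0078,-0.0044,0,0.018],[0,0,0,-0.0069,-0.0057,0,0.018],[0,0,0,-0.0058,-0.0068,0,0.018],[0,0,0,-0.0045,-0.0078,0,0.018],[0,0,0,0,0,0,0.018],[0,0,0,0,0,0,0.018]],
])

```text
clock: 4.45
tool_pos: [0.6005, 0.1396, 0.1204]
orientation: [0.158, 0.987, 0.0, 0.001]
wrist_force: [1.8, -0.1, 7.1]
finger_gap: 0.0208
gripper_force: 39.2
```

```bash
python3 - <<'E'
from h import *
s=bot.get_state();print(s["tool_pos"],s["clock"],s["wrist_force"],s["finger_gap"],s["gripper_force"])
im=bot.capture("wrist");b=bot.capture("top")[200:380,90:330];b=cv2.resize(b,None,fx=1.33,fy=1.33)
o=np.zeros((480,320,3),np.uint8);o[:b.shape[0],:b.shape[1]]=b[:480,:320]
cv2.imwrite("pics/w2.png",np.hstack([im[:,80:560],o]))
E
```

```text
[0.60051947 0.13958124 0.12039366] 4.45 [ 1.77504879 -0.11680049  7.05275246] 0.020820207548875914 39.22049403190613
```

View pics/w2.png

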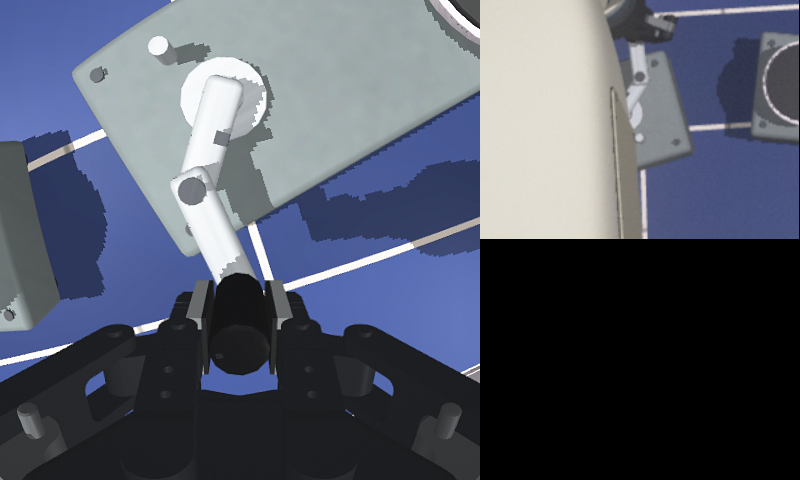

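Emit:
carry_out([
  [[0,0,0,-0.003,-0.0084,0,0.018],[0,0,0,-0.0014,-0.0088,0,0.018],[0,0,0,0.0002,-0.009,0,0.018],[0,0,0,0.0017,-0.0088,0,0.018],[0,0,0,0,0,0,0.018],[0,0,0,0,0,0,0.018]],
])

```text
clock: 5.05
tool_pos: [0.5915, 0.1055, 0.1203]
orientation: [0.158, 0.987, 0.0, 0.001]
wrist_force: [0.7, -2.0, 6.5]
finger_gap: 0.0214
gripper_force: 39.3
```

```bash
python3 - <<'E'
from h import *
s=bot.get_state();print(s["tool_pos"],s["clock"],s["wrist_force"],s["finger_gap"],s["gripper_force"])
A=np.array([.5128,.16]);d=s["tool_pos"][:2]-A;print(np.linalg.norm(d),np.arctan2(d[1],d[0]))
im=bot.capture("wrist")
cv2.imwrite("pics/w3.png",im)
E
```

```text
[0.59149469 0.10549652 0.12034991] 5.05 [ 0.71719054 -1.97656459  6.52745901] 0.021422957901666727 39.31625425815582
0.09572608690085666 -0.605738301512487
```

View pics/w3.png

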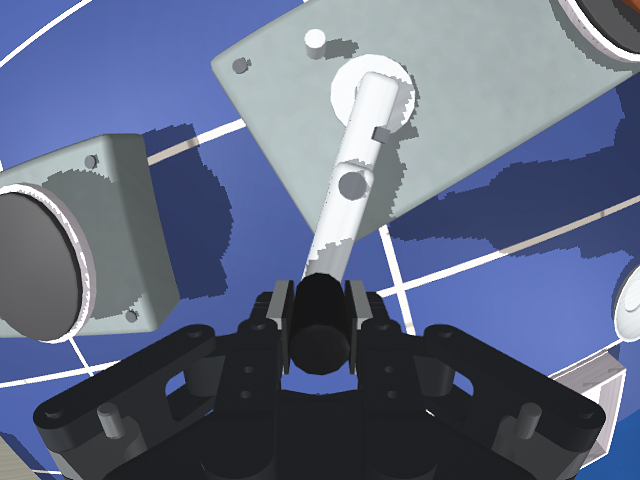

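```bash
python3 - <<'E'
from h import *
s=bot.get_state();A=np.array([.5128,.16]);K0=s["tool_pos"][:2]
tx=R.from_quat(s["orientation"]).as_matrix()[:2,:2]
a=np.linspace(-.606,-2.15,21); r=np.r_[.0957,.0963,np.full(19,.0968)]
p=A+r[:,None]*np.c_[np.cos(a),np.sin(a)]
print((np.diff(p,axis=0)@tx*1000).round(1).tolist())
E
```

```text
[[1.8, -7.2], [2.5, -7.0], [3.5, -6.6], [4.0, -6.3], [4.4, -6.0], [4.9, -5.6], [5.3, -5.3], [5.7, -4.8], [6.1, -4.4], [6.4, -3.9], [6.7, -3.4], [6.9, -2.9], [7.1, -2.3], [7.3, -1.8], [7.4, -1.2], [7.4, -0.6], [7.5, -0.1], [7.5, 0.5], [7.4, 1.1], [7.3, 1.7]]
```

Emit:
carry_out([
  [[0,0,0,0.0018,-0.0072,0,0.018],[0,0,0,0.0025,-0.007,0,0.018],[0,0,0,0.0035,-0.0066,0,0.018],[0,0,0,0.004,-0.0063,0,0.018],[0,0,0,0.0044,-0.006,0,0.018],[0,0,0,0,0,0,0.018],[0,0,0,0,0,0,0.018]],
])

```text
clock: 5.68
tool_pos: [0.5652, 0.0798, 0.1202]
orientation: [0.157, 0.988, 0.001, 0.001]
wrist_force: [-1.8, 1.3, 5.9]
finger_gap: 0.0209
gripper_force: 39.3
```

```bash
cat > st.py <<'E'
from h import *
s=bot.get_state();print(s["tool_pos"],s["clock"],s["wrist_force"],s["finger_gap"],s["gripper_force"])
A=np.array([.5128,.16]);d=s["tool_pos"][:2]-A;print(np.linalg.norm(d),np.arctan2(d[1],d[0]))
F=s["wrist_force"][:2];u=d/np.linalg.norm(d);print("Fr",F@u,"Fcw",F@[u[1],-u[0]])
E
python3 st.py
```

```text
[0.56517085 0.07980197 0.12024486] 5.6833 [-1.80397031  1.28989287  5.91750872] 0.020865390664612193 39.286871552467346
0.09578324364275057 -0.9923016213452139
Fr -2.0663564433407497 Fcw 0.8051730034328823
```

Forces are gentle, so I'll continue the arc.

Emit:
carry_out([
  [[0,0,0,0.0049,-0.0056,0,0.018],[0,0,0,0.0053,-0.0053,0,0.018],[0,0,0,0.0057,-0.0048,0,0.018],[0,0,0,0.0061,-0.0044,0,0.018],[0,0,0,0.0064,-0.0039,0,0.018],[0,0,0,0.0067,-0.0034,0,0.018],[0,0,0,0.0069,-0.0029,0,0.018],[0,0,0,0,0,0,0.018],[0,0,0,0,0,0,0.018]],
])

```text
clock: 6.43
tool_pos: [0.516, 0.0646, 0.1202]
orientation: [0.157, 0.988, 0.001, 0.001]
wrist_force: [-1.5, 4.5, 7.6]
finger_gap: 0.021
gripper_force: 39.4
```

```bash
python3 st.py; python3 - <<'E'
from h import *
cv2.imwrite("pics/w4.png",bot.capture("wrist"))
E
```

```text
[0.51604869 0.06455102 0.12017997] 6.4333 [-1.50701527  4.46365255  7.56570388] 0.021015154052776364 39.35666263103485
0.0955042531448724 -1.536773572358148
Fr -4.5123322701409085 Fcw 1.3543066790380316
```

View pics/w4.png

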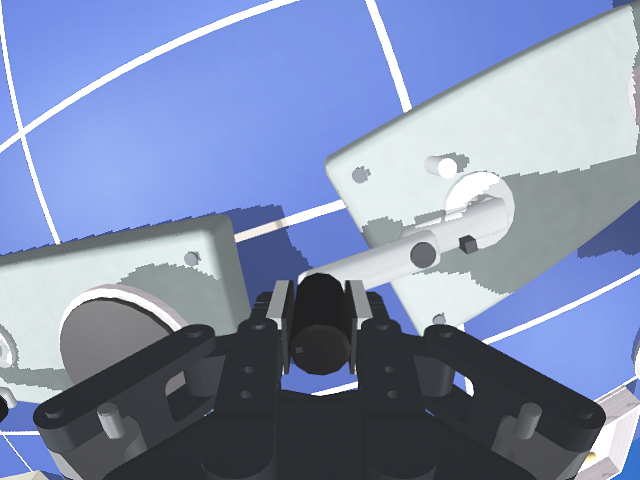

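The arms are in line (knob, pin (423,255) and shaft are collinear), and the pull is holding them unfolded.

Emit:
carry_out([
  [[0,0,0,0.0071,-0.0023,0,0.018],[0,0,0,0.0073,-0.0018,0,0.018],[0,0,0,0.0074,-0.0012,0,0.018],[0,0,0,0.0074,-0.0006,0,0.018],[0,0,0,0.0075,-0.0001,0,0.018],[0,0,0,0.0075,0.0005,0,0.018],[0,0,0,0.0074,0.0011,0,0.018],[0,0,0,0,0,0,0.018],[0,0,0,0,0,0,0.018]],
])

```text
clock: 7.23
tool_pos: [0.4665, 0.0768, 0.1202]
orientation: [0.157, 0.988, 0.001, 0.001]
wrist_force: [2.4, 5.5, 5.2]
finger_gap: 0.0213
gripper_force: 39.3
```

```bash
python3 st.py
```

```text
[0.46650843 0.07679605 0.1202146 ] 7.2333 [2.40158572 5.48986923 5.18007919] 0.021322789008937176 39.25458312034607
0.09521453118170456 -2.078511370574693
Fr -5.964971700714011 Fcw 0.5704303051268445
```

Emit:
carry_out([
  [[0,0,0,0.004,0.0009,0,0.018],[0,0,0,0.004,0.0011,0,0.018],[0,0,0,0.003,0.0009,0,0.018],[0,0,0,0,0,0,0.018],[0,0,0,0,0,0,0.018]],
])

```text
clock: 7.65
tool_pos: [0.4576, 0.0825, 0.1203]
orientation: [0.157, 0.988, 0.001, 0.002]
wrist_force: [5.1, 4.3, 4.6]
finger_gap: 0.0207
gripper_force: 39.1
```

```bash
python3 st.py
```

```text
[0.45763737 0.08252767 0.12028425] 7.65 [5.09253216 4.28172513 4.60166511] 0.020738430453567776 39.14832830429077
0.09510455662109801 -2.189550603904914
Fr -6.441675083911774 Fcw -1.6648952017056786
```

Emit:
carry_out([
  [[0,0,0,0.003,0.001,0,0.018],[0,0,0,0.001,0.0004,0,0.018],[0,0,0,0,0,0,0.018],[0,0,0,0,0,0,0.018]],
])

```text
clock: 7.98
tool_pos: [0.4568, 0.0834, 0.1206]
orientation: [0.158, 0.987, -0.001, 0.004]
wrist_force: [13.9, -5.7, -2.9]
finger_gap: 0.0212
gripper_force: 39.2
```

```bash
python3 st.py;  python3 - <<'E'
from h import *
cv2.imwrite("pics/w5.png",bot.capture("wrist"))
E
```

```text
[0.45676488 0.08339605 0.12060974] 7.9833 [13.88907596 -5.73042758 -2.85957981] 0.02119462838655482 39.23413574695587
0.09491100731113936 -2.2023462633348787
Fr -3.5749561225968143 Fcw -14.593283381253368
```

View pics/w5.png

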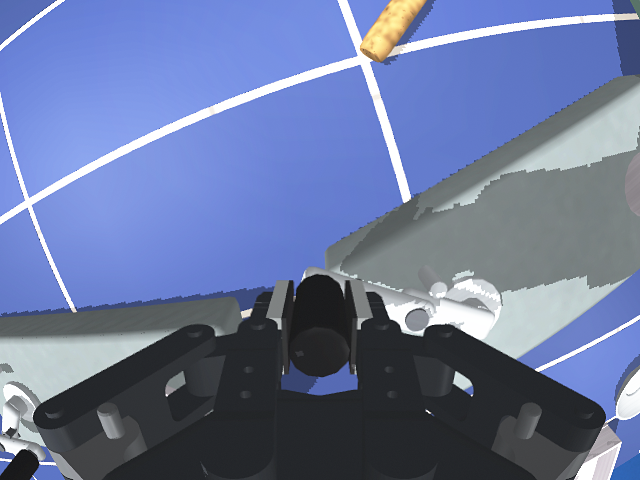

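The crank is at the stop: 14.6 N reaction with no further travel. I'll ease off, release and lift.

Emit:
carry_out([
  [[0,0,0,-0.002,-0.0008,0,0.018],[0,0,0,0,0,0,0.018],[0,0,0,0,0,0,0.03],[0,0,0,0,0,0,0.045],[0,0,0,0,0,0,0.05],[0,0,0,0,0,0,0.05],[0,0,0,0,0,0,0.05],[0,0,0,0,0,-0.02,0.05],[0,0,0,0,0,-0.03,0.05],[0,0,0,0,0,-0.03,0.05],[0,0,0,0,0,-0.03,0.05],[0,0,0,0,0,-0.03,0.05]],
])

```text
clock: 9.03
tool_pos: [0.4533, 0.0832, 0.2607]
orientation: [0.157, 0.988, -0.0, -0.0]
wrist_force: [1.3, -0.0, -0.3]
finger_gap: 0.0499
gripper_force: 0.0
```

Emit:
carry_out([
  [[0,0,0,0.02,0,0,0.05],[0,0,0,0.03,0,0,0.05],[0,0,0,0.02,0,0,0.05],[0,0,0,0,0,0,0.05],[0,0,0,0,0,0,0.05]],
])

```text
clock: 9.45
tool_pos: [0.3867, 0.1052, 0.2597]
orientation: [0.157, 0.988, 0.0, 0.001]
wrist_force: [-0.6, -0.4, -0.3]
finger_gap: 0.0501
gripper_force: 0.0
```

```bash
python3 st.py;  python3 - <<'E'
from h import *
w=bot.capture("wrist")
s=cv2.resize(bot.capture("scene")[140:300,270:430],(320,320)); o=np.zeros((480,320,3),np.uint8);o[:320]=s
cv2.imwrite("pics/w6.png",np.hstack([w[:,160:],o]))
E
```

```text
[0.38667744 0.10516688 0.25969324] 9.45 [-0.56529437 -0.42673673 -0.33534974] 0.050124981883665036 0.0
0.13752661742789277 -2.7314838516364657
Fr 0.6885625428760602 Fcw -0.16596261372012255
```

View pics/w6.png

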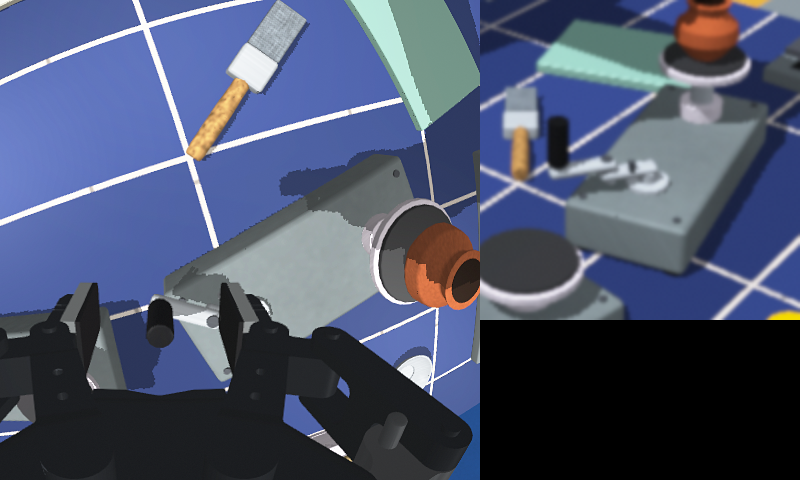

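The pot is raised, the crank is straight out against the post, and the arm is clear. One quick check of the knob radius before handing in, with the knob top at (320,334) in the full wrist picture and the pin at (373,321).

```bash
python3 - <<'E'
from h import *
s=bot.get_state();A=np.array([.5128,.16])
k=wz((320,335),.15,s);p=wz((373,321),.098,s);a=lambda d:np.arctan2(d[1],d[0])
print(k,p,np.linalg.norm(k-A),np.linalg.norm(p-A),np.linalg.norm(k-p),"c",.222-.72-a(p-A),"f",2.6-(a(k-p)-a(p-A)))
if np.linalg.norm(k-A)>.09 and abs(a(k-p)-a(p-A))<.25: print(bot.sign_off())
E
```

```text
[0.45952221 0.08110406] [0.48959556 0.12161525] 0.09520027378301464 0.04485348307907898 0.05045357195769643 c 1.6165345723357467 f 2.6948466735532044
the job is handed in; nothing more can be done
None
```

The job is handed in: the pot lift's crank measured straight (2.69 rad, taken as its 2.60 end of travel) and at its stop (14.6 N reaction before release, 1.62 rad by camera afterwards), the pot is raised, the gripper is clear and the empty lift was not touched; the pass/fail verdict was not shown to me.

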